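# Level the gel casting table and hold the spirit level down

### The job

The white gel casting table on the bench leans down towards its levelling foot: lay the spirit level flat on the middle of the table, lengthwise, then turn the black foot knob until the bubble sits wholly between the two black lines. Finally press the level down onto the table with your fingers, with about a kilogram's push, and finish while still pressing, bubble still between the lines, so that the foot can be locked. Leave the rack, the bottle and the tip box where they are.

Things in the scene. Friction and masses are not known exactly. Their poses are not given: they have to be found in the camera images.
- level: loose aluminium spirit level, 150 long (its x) x 26 wide (y) x 34 high (z) mm, about 0.26 kg, lying upright on the bench. Origin at the centre of its underside. The 45 mm at each end are solid blocks with flat tops at 34 mm; in the middle 60 mm lies a yellow-green glass vial along x, its top 30 mm above the underside, between side walls 26 mm high. Gripped across its width anywhere.
- bubble (a joint): the pale bubble in the vial of the level, 12 mm long: its shift from the middle of the vial in m along the level's own +x, limited to +-0.018. It creeps (about 1 s to settle) to the higher end: 5 mm of shift for 0.01 rad of slope. Two black lines round the vial, 9 mm either side of its middle, mark centre: the bubble lies wholly between them within about +-3 mm of zero
- plate_mid (a point): centre of the top face of the white plate of the casting table, 60 mm above the bench when level; z is the plate's normal, x runs along its length towards the pivoted end, so the levelling foot is at its -x end. The plate is 225 (x, from -115 to +110) x 130 (y) x 10 mm; low ribs 1.5 to 3 mm high run along both long edges at y = +-58 (no obstacle). It tips about a pivot across y at x = +110 and starts with the foot end 0.014 to 0.028 rad low
- plate: the white plate itself (same axes as plate_mid); its origin lies on the pivot line, 110 mm to +x of plate_mid and 12 mm below the top face
- knob_top (a point): centre of the top of the black round fluted knob of the levelling foot, 37 mm diameter, 26 mm high, on the plate's narrow ear, on the plate's middle line at x = -145 mm from plate_mid; top 32 mm above the plate, underside 6 mm above the ear. It turns about the plate's normal and rides up with the plate (about 3 mm per rad)
- knob (a joint): turn of the foot knob in rad, range 0 to 4, growing clockwise seen from above; clockwise raises the foot end of the plate by 0.012 rad per rad, which shifts the bubble 6 mm per rad. Starts between 0 and 0.3; the value at which the table is level differs each time (about 1.5 to 2.4 rad), only the bubble tells. Light friction (about 0.1 N m), stays where it is left
- rack: bystander: yellow tube rack, 70 x 150 x 50 mm, beyond the casting table; origin at the centre of its underside
- bottle: bystander: amber bottle, 70 mm diameter, 150 mm tall; origin at the centre of its underside
- tipbox: bystander: closed grey and orange box, 85 x 125 x 73 mm; origin at the centre of its underside
There are look-alikes about, which are no part of the job. There is more than one size of the level; the job needs the largest.

How it is judged (in metres and radians):
On the way, in this order (a step that is already met when the one before it is completed fails the run):
1. the level lies flat on the middle of the table, lengthwise, released (z of level in the frame of plate_mid between -0.004 and 0.004 m and x of level in the frame of plate_mid between -0.045 and 0.045 m and y of level in the frame of plate_mid between -0.05 and 0.05 m and angle between the x axis of level and the x axis of plate_mid, either way round below 0.2 rad and angle between the z axis of level and the z axis of plate_mid, either way round below 0.03 rad and contact force between level and plate above 0.5 N and contact force between level and the fingers below 0.2 N), for 0.3 s.
2. the foot is turned until the table is level, the level still on it (z of level in the frame of plate_mid between -0.004 and 0.004 m and x of level in the frame of plate_mid between -0.045 and 0.045 m and y of level in the frame of plate_mid between -0.05 and 0.05 m and angle between the x axis of level and the x axis of plate_mid, either way round below 0.2 rad and angle between the z axis of level and the z axis of plate_mid, either way round below 0.03 rad and angle between plate_mid's own z axis and vertical below 0.007 rad), for 0.2 s.
At the end, for the whole second after the job is handed in: Level flat on the plate, lengthwise within 0.2 rad, its centre within 45 mm along and 50 mm across of the plate centre; bubble within 3 mm of its middle, plate within 0.008 rad of level; fingers press the level with over 3 N and the level bears on the plate with 6 to 27 N (weight 2.5 N included) (z of level in the frame of plate_mid between -0.004 and 0.004 m and x of level in the frame of plate_mid between -0.045 and 0.045 m and y of level in the frame of plate_mid between -0.05 and 0.05 m and angle between the x axis of level and the x axis of plate_mid, either way round below 0.2 rad and angle between the z axis of level and the z axis of plate_mid, either way round below 0.03 rad and value of joint bubble between -0.003 and 0.003 m and contact force between level and plate between 6 and 27 N and contact force between level and the fingers above 3 N and angle between plate_mid's own z axis and vertical below 0.008 rad); the arm keeps its last pose, push and grip.
It fails at once if a bystander (rack, bottle or tip box) is moved more than 20 mm (distance of any of rack, bottle, tipbox from where it was at the start of the episode above 0.02 m).
It also fails if it takes over 64 s, if anything falls off the work surface, if the arm or the gripper's body presses on something with over 40 N, if the wrist force passes 120 N, or if a joint passes its speed limit or range.

### The arm

A 6-joint arm with a two-finger parallel gripper is mounted at the origin on the work surface. World frame = base frame: x ahead of the robot, y to its left, z up, the work surface at z = 0. Lengths are in mm, angles in rad, forces in N, time in s.
With the tool pointing down it reaches from about 325 to 750 mm from the base axis. Payload 7.6 kg.
Tool frame: the origin (TCP) lies midway between the tips of the shut fingers; the grasp point (between the pads) lies 19 mm behind it; x points along the fingers, y is the direction in which the jaws open and shut, and the axes are right-handed (so a half turn about x gives the same grasp; the last joint's range is limited). The gripper opens to 85 mm and grips with 20 to 120 N. Pads are 22 mm wide; open, the fingers measure 114 mm over their backs; the gripper's body (76 mm by 85 mm) begins 54 mm behind the grasp point. The pads swing forward as they close: fully open they stand 13 mm farther back than shut.
Start: joints at [-1.224, 0.052, 1.401, -0, 1.689, -0.07], TCP at [212.565, -480.064, 231.323] pointing down, gripper open.
Joint ranges: [-2.9, 2.9], [-0.91, 2.17], [0.12, 2.37], [-1.06, 4.2], [0.26, 2.73], [-2.93, 2.93]. Speed limits (rad/s): [2.57, 2.57, 3.01, 3.14, 3.14, 3.14].

### API

Orientations are given as a 3x3 rotation matrix whose columns are the frame's x, y, z axes.
In Python, from cell import manip, vision, models gives the robot as it stands. The module is installed in compiled form; this text tells all that it offers.
- The arm moves only by the tool send_rows, never from a script. Its argument "motion" is a list of rows, each a list of 5 numbers: the closure, from 0 (fully open) to 1 (shut), then the shift along the tool's x, y, z in m, then the turn about the tool's x in degrees. In form: [[jaw, dx, dy, dz, roll], ...]. A call has 1 to 12 rows; each row is the pose to reach, as a shift and turn from the pose commanded when the call began, along the tool's axes at that moment; what a row does not reach only later rows make up. A row lasts 1/10 s, in which the tool goes at most 50 mm and 8.59 degrees, less where a joint would pass 70% of its speed; a pose out of reach is approached as far as the arm can. A call with a gripper value outside its range is refused whole. The fingers move at their own pace and stop on an object; "squeeze" is the grip in N (left out, the last holds). Time passes only in rows, so rows that repeat a pose let the fingers close. It gives the time, the measured TCP pose, the force and the opening at its end, in the units of the state.
- manip.get_state(): the state, without advancing time (a new reading comes with each control period).
- vision.get_image(name): name is "side" or "top" or "wrist"; returns the picture (400x640x3 uint8, red, green, blue); there is no depth.
- vision.calibration(name): a dict with "fx", "fy", "cx", "cy" (pixels), "xyz" and "attitude" of the camera in the world. Camera axes: x right, y up, looking along -z (the intrinsics and any distortion apply to the point x, -y, -z); pixel columns grow to the right and rows downward; lengths in mm; the calibration is good to about 2 mm. A picture is of the moment at which its call begins: read the wrist's pose just before it. calibration takes no time and is no camera call; for the wrist camera it gives the pose at the moment of the call.
- manip.job_done(): hands the job in, once; it reports no verdict.
Trained networks look in the newest picture that a camera, given by its name, has taken for a name from the list of things; names that differ only in an ending like _2 or _b are one class to them, and where a whole thing is asked for, a point or a joint stands for the part that bears it (a point fixed in the world has none). Each returns a list of dicts, best first, with "p" (0 to 1); they miss things now and then, are a little off and sometimes report something else, mostly with a low value. They report only what shows in the picture. A call takes as long as a camera call. They do not tell look-alikes from the thing itself.
- models.boxes_of(camera, target): "xyz" ([x, y, z] in mm, in world coordinates, good to about 4 mm: the middle of the surface that is visible of it).
- models.outline_of(camera, target): "mask" (400x640 bool, what is visible of it).
The state is a dict: "time": time; "qpos": joint angles; "joint_velocities": joint speeds; "effort": joint torques, N m; "position": TCP position; "eef_rot": TCP orientation; "wrist_force": force on the tool from outside, world axes, zero at the start; "wrist_torque": the same for the moment, N m; "width": finger opening in mm.
Only numpy, scipy, OpenCV 4.12 (cv2) and the standard library are available. Lean on these libraries where they do the work, as an engineer would, in place of code of your own. Each camera call takes 0.05 s, during which the arm holds its last target. There are 200 camera calls.

## Working session

There is one attempt and no reset: what is moved stays moved. The work goes in short steps, Python scripts to look and compute and a tool call to move; the robot and the scene stay as the last step left them, time stands still between calls to the robot, and variables do not carry over. Pictures are saved under pics/ and viewed, about 8 in all and at most 12, crops included, and the job is handed in when it is done.

Besides the shell and the picture viewer there is one more tool, called after ">>>" by a JSON object that holds its "fn" and its "kwargs", one argument or row to a line. send_rows: Moves the arm, as the interface text tells. Its arguments: {"type":"object","properties":{"motion":{"type":"array","items":{"type":"array","items":{"type":"number"}}},"squeeze":{"type":"number"}},"required":["motion"]}

```bash
mkdir -p pics; ls
python3 - <<'E'
from cell import manip, vision, models
import cv2, numpy as np
s=manip.get_state(); print(s)
for c in ["top","side"]:
    im=vision.get_image(c); cv2.imwrite(f"pics/{c}1.png",im[:,:,::-1]); print(c,vision.calibration(c))
    for t in ["level","plate","knob","knob_top","rack","bottle","tipbox"]:
        print(t,[(np.round(d["xyz"]).tolist(),round(d["p"],2)) for d in models.boxes_of(c,t)])
E
```

```text
pics
{'time': 0.0, 'qpos': array([-1.22425823e+00,  5.28479878e-02,  1.40174732e+00, -3.15176957e-05,
        1.68864108e+00, -7.02831178e-02]), 'joint_velocities': array([ 0.00030812, -0.00127627, -0.00194405, -0.00021886,  0.0007308 ,
        0.00098284]), 'effort': array([ 3.77777178e-04, -3.81664610e+01, -3.60190344e+01, -7.64137826e-05,
        6.02288113e-03,  8.27633045e-06]), 'position': array([ 212.46160914, -479.739212  ,  230.45517065]), 'eef_rot': array([[-5.87721698e-04,  4.04852041e-01, -9.14382021e-01],
       [ 1.53538816e-03, -9.14380735e-01, -4.04852459e-01],
       [-9.99998649e-01, -1.64187191e-03, -8.42036333e-05]]), 'wrist_force': array([-0.8365503 , -0.24656833, -0.22459573]), 'wrist_torque': array([ 0.01193024, -0.01840387, -0.00880356]), 'width': 85.99873996169727}
top {'fx': 412.19924998992576, 'fy': 412.19924998992576, 'cx': 324.9144880323683, 'cy': 200.085787747249, 'xyz': array([ 456.14571325,    3.8816836 , 1147.96242119]), 'attitude': array([[-0.02776608,  0.98448193, -0.17327542],
       [-0.99961047, -0.02783475,  0.00203406],
       [-0.00282058,  0.
[... 267 characters left out ...]
.83)]
bottle [([743.0, 148.0, 103.0], 0.87)]
tipbox []
side {'fx': 469.5602158437851, 'fy': 469.5602158437851, 'cx': 320.4677537130627, 'cy': 202.9925817885222, 'xyz': array([104.62800992, 977.3919756 , 839.37006379]), 'attitude': array([[-0.8763688 ,  0.28702358, -0.38677537],
       [-0.48112552, -0.48456407,  0.73055862],
       [ 0.0222701 ,  0.82632628,  0.5627512 ]])}
level [([578.0, -323.0, 26.0], 0.75), ([587.0, -202.0, 22.0], 0.53), ([573.0, -469.0, 21.0], 0.51)]
plate [([576.0, 66.0, 62.0], 0.96)]
knob [([534.0, -53.0, 82.0], 0.59)]
knob_top [([534.0, -55.0, 87.0], 0.59)]
rack [([729.0, -156.0, 44.0], 0.73)]
bottle [([734.0, 178.0, 76.0], 0.89)]
tipbox [([501.0, 423.0, 76.0], 0.8)]
```

View pics/top1.png

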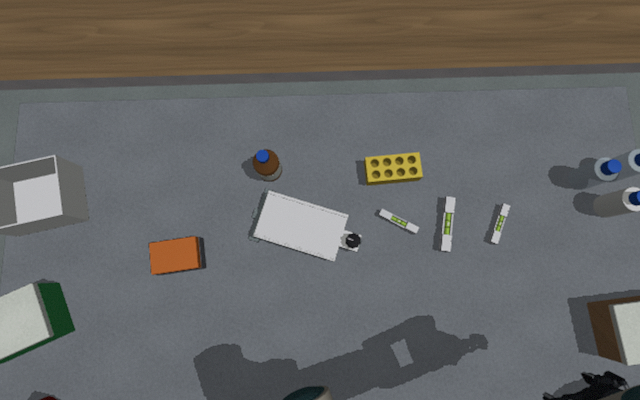

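```bash
cat > h.py <<'E'
from cell import manip, vision, models
import cv2, numpy as np
def ray(c,uv,z):
    k=vision.calibration(c) if isinstance(c,str) else c
    d=k["attitude"]@np.array([(uv[0]-k["cx"])/k["fx"],-(uv[1]-k["cy"])/k["fy"],-1])
    return k["xyz"]+d*(z-k["xyz"][2])/d[2]
def proj(c,p):
    k=vision.calibration(c) if isinstance(c,str) else c
    q=k["attitude"].T@(np.array(p)-k["xyz"]); return np.array([k["cx"]-k["fx"]*q[0]/q[2],k["cy"]+k["fy"]*q[1]/q[2]])
def rect(c,t,z,near=None):
    out=[]
    for d in models.outline_of(c,t):
        cs,_=cv2.findContours(d["mask"].astype(np.uint8),0,1)
        pts=max(cs,key=cv2.contourArea).reshape(-1,2)
        w=np.array([ray(c,p,z)[:2] for p in pts],np.float32)
        out.append((round(d["p"],2),cv2.minAreaRect(w),pts.mean(0)))
    return out
E
python3 - <<'E'
from h import *
im=cv2.imread("pics/top1.png")
vision.get_image("top")
for t,z in [("level",30),("plate",58),("knob",90)]:
    for r in rect("top",t,z): print(t,r)
cv2.imwrite("pics/crop1.png",cv2.resize(im[150:330,330:600] if 0 else im[90:260,380:540],None,fx=4,fy=4,interpolation=cv2.INTER_CUBIC)[:600,:800])
E
```

```text
level (0.76, ((574.3328247070312, -467.52789306640625), (27.883512496948242, 118.20059204101562), 66.30207824707031), array([497.66666667, 223.97777778]))
level (0.74, ((577.716552734375, -326.1966552734375), (34.042091369628906, 153.189697265625), 80.22230529785156), array([445.92913386, 224.67716535]))
level (0.71, ((587.9512939453125, -195.1155548095703), (111.01351165771484, 22.64444923400879), 60.557945251464844), array([397.74698795, 221.65060241]))
plate (0.57, ((572.580078125, 46.45115661621094), (278.9269714355469, 132.0415496826172), 71.0152359008789), array([306.83088235, 228.16176471]))
knob (0.56, ((535.2777099609375, -66.03301239013672), (33.32555389404297, 38.41844940185547), 87.90116882324219), array([352.3902439 , 240.70731707]))
```

Three levels show in the top view: (398,221), (447,224) and (500,224). Their masks measure about 111, 153 and 118 mm long. The middle one at (447,224) is the largest and fits 150 mm. The plate is at (302,225) and the knob at (352,240). I'll confirm in an enlarged crop.

View pics/crop1.png

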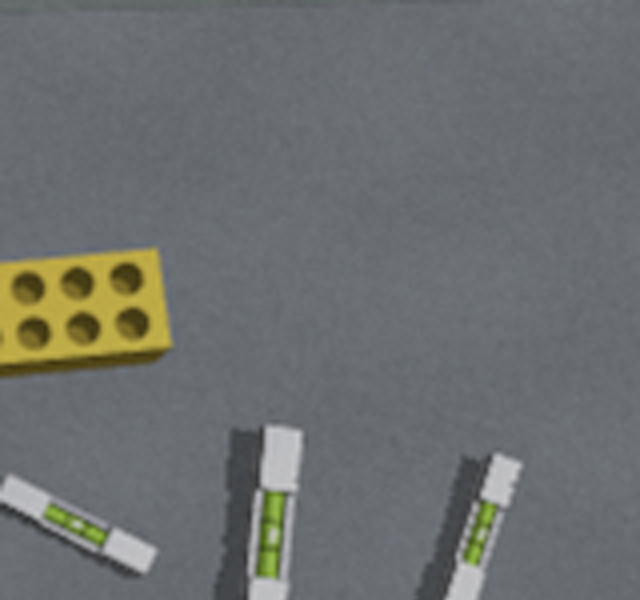

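Run:
```python
from h import *
# pixel ends of level; plate corners
for z in (34,): print([ray("top",p,z).round() for p in [(449.3,197),(446,251)]])
m=models.outline_of("top","plate")[0]["mask"]; print(np.argwhere(m).min(0),np.argwhere(m).max(0))
for p in [(269,192),(349,212),(334,260),(253,238)]: print(ray("top",p,60).round())
print(ray("top",(353,240),90))
```

```text
[array([ 651., -340.,   34.]), array([ 504., -319.,   34.])]
[192 254] [261 360]
[674. 151.  60.]
[614. -62.  60.]
[488. -18.  60.]
[551. 194.  60.]
[536.45999872 -67.3446144   90.        ]
```

The crop confirms it: the middle level is longer and wider than both neighbours, so that is the target, at about (577,-328) with its axis at about -8.5°. The plate centre is about (582,68) with its x axis at about 72.5°. Next I move above the level.

>>> {"fn": "send_rows", "kwargs": {
  "motion": [
    [0,0,0.001,-0.05,4],
    [0,0.005,0.002,-0.1,8],
    [0,0.01,0.003,-0.15,12],
    [0,0.015,0.004,-0.2,16],
    [0,0.02,0.006,-0.25,22],
    [0,0.03,0.007,-0.3,28],
    [0,0.04,0.008,-0.35,32.5],
    [0,0.05,0.009,-0.395,32.5],
    [0,0.05,0.009,-0.395,32.5],
    [0,0.05,0.009,-0.395,32.5]
  ],
  "squeeze": 40
}}

```text
time: 2.05
position: [577.9, -327.5, 179.9]
eef_rot: [[-0.002, -0.148, -0.989], [0.001, -0.989, 0.148], [-1.0, -0.001, 0.002]]
wrist_force: [0.2, -0.1, -0.1]
width: 85.4
```

```bash
cat >> h.py <<'E'
def go(target,yaw=None):
    """print the shift (m) and roll (deg) to the TCP target (mm) and the yaw (deg) of tool y"""
    s=manip.get_state(); R=s["eef_rot"]; d=R.T@(np.array(target)-s["position"])/1000
    y=np.degrees(np.arctan2(R[1,1],R[0,1])); r=0 if yaw is None else (y-yaw+180)%360-180
    print("t",s["time"].round(2) if hasattr(s["time"],"round") else s["time"],"pos",s["position"].round(1),"yaw",round(y,1),"F",s["wrist_force"].round(1),"w",round(s["width"],1),"-> shift",d.round(4),"roll",round(r,1))
def snap(c,name):
    k=vision.calibration(c); im=vision.get_image(c); cv2.imwrite(f"pics/{name}.png",im[:,:,::-1]); return k,im
E
python3 - <<'E'
from h import *
k,im=snap("wrist","w1")
print(k["xyz"],k["attitude"].round(2).tolist())
for p,r,c in rect(k if 0 else "wrist","level",32): print(p,r,c)
go((577.5,-328,6))
E
```

```text
[ 648.24795351 -336.70425187  322.21053207] [[-0.15, 0.95, 0.27], [-0.99, -0.14, -0.04], [-0.0, -0.28, 0.96]]
0.77 ((580.507568359375, -330.8543701171875), (26.24271583557129, 151.23178100585938), 79.92451477050781) [319.45365854 172.19756098]
0.68 ((580.9720458984375, -469.1717224121094), (30.667354583740234, 112.02046203613281), 66.09506225585938) [487.18210863 149.7571885 ]
0.64 ((597.120361328125, -204.54600524902344), (114.61502075195312, 27.47593879699707), 60.73715591430664) [166.55016181 181.8381877 ]
t 2.15 pos [ 576.9 -329.1  182. ] yaw -98.7 F [ 0.4 -0.5  1.1] w 85.0 -> shift [ 0.176  -0.0013 -0.0003] roll 0
```

>>> {"fn": "send_rows", "kwargs": {
  "motion": [
    [0,0.04,0.002,-0.001,1.2],
    [0,0.08,0.002,-0.002,1.2],
    [0,0.12,0.002,-0.002,1.2],
    [0,0.15,0.002,-0.002,1.2],
    [0,0.172,0.002,-0.002,1.2],
    [0,0.172,0.002,-0.002,1.2],
    [1,0.172,0.002,-0.002,1.2],
    [1,0.172,0.002,-0.002,1.2],
    [1,0.172,0.002,-0.002,1.2],
    [1,0.172,0.002,-0.002,1.2],
    [1,0.172,0.002,-0.002,1.2],
    [1,0.172,0.002,-0.002,1.2]
  ],
  "squeeze": 40
}}

```text
time: 3.35
position: [579.7, -331.1, 10.9]
eef_rot: [[0.002, -0.17, -0.985], [-0.001, -0.985, 0.17], [-1.0, 0.001, -0.002]]
wrist_force: [-1.4, 0.3, 6.8]
width: 25.1
```

>>> {"fn": "send_rows", "kwargs": {
  "motion": [
    [1,-0.04,0,0,0],
    [1,-0.08,0,0,0],
    [1,-0.12,0,0,0],
    [1,-0.13,-0.045,0.007,-8],
    [1,-0.13,-0.09,0.015,-16],
    [1,-0.13,-0.135,0.022,-24],
    [1,-0.13,-0.18,0.03,-32],
    [1,-0.13,-0.225,0.037,-40],
    [1,-0.13,-0.27,0.045,-48],
    [1,-0.13,-0.315,0.052,-56],
    [1,-0.13,-0.36,0.06,-64],
    [1,-0.13,-0.398,0.066,-72]
  ]
}}

```text
time: 4.55
position: [581.1, 75.2, 138.5]
eef_rot: [[-0.001, 0.888, -0.461], [0.0, -0.461, -0.888], [-1.0, -0.001, 0.001]]
wrist_force: [-0.5, 0.4, -2.2]
width: 24.9
```

>>> {"fn": "send_rows", "kwargs": {
  "motion": [
    [1,0,0,0,-8],
    [1,0,0,0,-10],
    [1,0,0,0,-10],
    [1,0,0,0,-10]
  ]
}}

```text
time: 4.95
position: [581.6, 72.7, 138.7]
eef_rot: [[-0.001, 0.952, -0.307], [-0.0, -0.307, -0.952], [-1.0, -0.001, 0.0]]
wrist_force: [1.6, 0.2, -1.9]
width: 25.1
```

Run:
```python
from h import *
go((583,73,69),-17.5)
k,im=snap("wrist","w2")
snap("side","s2")
cv2.imwrite("pics/c2.png",np.hstack([cv2.imread("pics/w2.png"),cv2.imread("pics/s2.png")])[:, :1280:1] if 0 else cv2.resize(np.vstack([cv2.imread("pics/w2.png")[:300],cv2.imread("pics/s2.png")[60:360]]),None,fx=1,fy=1))
```

```text
t 4.95 pos [581.6  72.7 138.7] yaw -17.9 F [ 1.6  0.2 -1.9] w 25.1 -> shift [ 0.0697  0.0013 -0.0008] roll -0.4
```

View pics/c2.png

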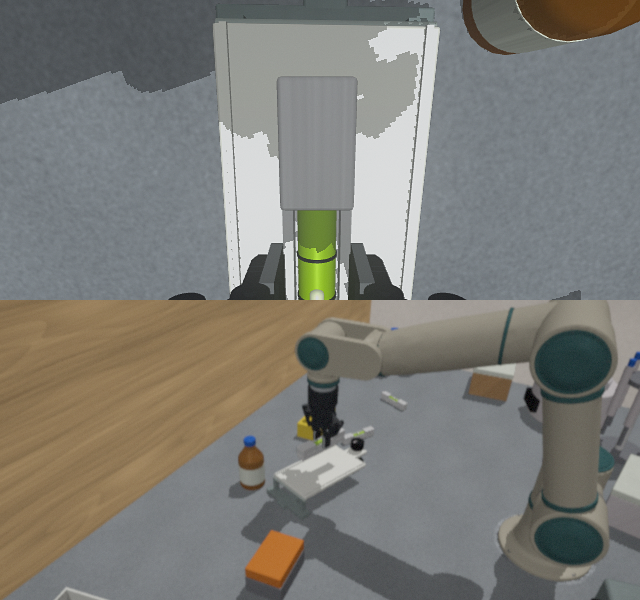

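The wrist view shows the level above the plate, centred across it and parallel to its ribs, and the side view agrees. I'll lower it.

>>> {"fn": "send_rows", "kwargs": {
  "motion": [
    [1,0.03,0,0,0],
    [1,0.055,0,0,0],
    [1,0.065,0,0,0],
    [1,0.068,0,0,0],
    [1,0.068,0,0,0]
  ]
}}

```text
time: 5.55
position: [582.3, 72.6, 72.0]
eef_rot: [[0.001, 0.952, -0.306], [-0.0, -0.306, -0.952], [-1.0, 0.001, -0.0]]
wrist_force: [-0.2, 0.1, -2.1]
width: 25.0
```

>>> {"fn": "send_rows", "kwargs": {
  "motion": [
    [1,0.001,0,0,0],
    [1,0.002,0,0,0],
    [1,0.002,0,0,0]
  ]
}}

```text
time: 5.85
position: [582.4, 72.8, 70.0]
eef_rot: [[0.001, 0.952, -0.306], [0.0, -0.306, -0.952], [-1.0, 0.001, -0.001]]
wrist_force: [-0.2, 0.1, -1.2]
width: 25.4
```

>>> {"fn": "send_rows", "kwargs": {
  "motion": [
    [1,0.001,0,0,0],
    [1,0.002,0,0,0],
    [1,0.002,0,0,0]
  ]
}}

```text
time: 6.15
position: [582.5, 72.4, 68.5]
eef_rot: [[0.002, 0.952, -0.306], [-0.0, -0.306, -0.952], [-1.0, 0.002, -0.0]]
wrist_force: [-2.3, -3.0, 4.6]
width: 25.1
```

>>> {"fn": "send_rows", "kwargs": {
  "motion": [
    [0.3,0,0,0,0],
    [0.3,0,0,0,0],
    [0.3,0,0,0,0],
    [0.3,-0.02,0,0,0],
    [0.3,-0.06,0,0,0],
    [0.3,-0.1,0,0,0],
    [0.3,-0.14,0,0,0],
    [0.3,-0.14,0,0,0],
    [0.3,-0.14,0,0,0],
    [0.3,-0.14,0,0,0]
  ]
}}

```text
time: 7.15
position: [581.3, 72.8, 205.4]
eef_rot: [[-0.003, 0.952, -0.306], [-0.0, -0.306, -0.952], [-1.0, -0.003, 0.001]]
wrist_force: [-0.3, -0.3, -0.1]
width: 59.8
```

Run:
```python
from h import *
k,im=snap("wrist","w3")
for t,z in (("level",90),("knob",90)):
    for p,r,c in rect("wrist",t,z)[:2]: print(t,p,r,c)
print([(d["xyz"],d["p"]) for d in models.boxes_of("wrist","knob_top")])
go((536.5,-67,80),-90)
```

```text
level 0.6 ((584.4025268554688, 75.02767944335938), (149.17355346679688, 28.091463088989258), 72.2760238647461) [318.59598214 182.23214286]
level 0.47 ((604.7613525390625, -83.01443481445312), (27.1137638092041, 2.7537167072296143), 59.86287307739258) [397.7037037 354.       ]
knob 0.6 ((543.2903442382812, -52.752662658691406), (46.94610595703125, 36.86030197143555), 72.28535461425781) [318.93617021 344.60283688]
[([539.7, -57.3, 87.5], 0.75), ([750.3, -114.0, 31.2], 0.37)]
t 7.35 pos [581.5  72.7 205.8] yaw -17.8 F [ 0.1 -0.8  0.5] w 59.8 -> shift [0.126  0.0002 0.1467] roll 72.2
```

View pics/w3.png

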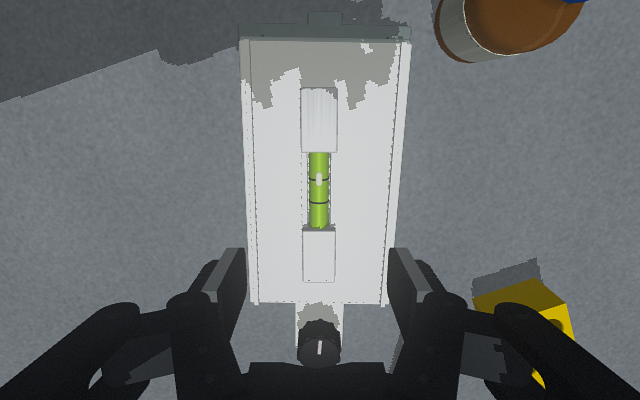

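The level lies flat in the middle of the plate, parallel to its edges. The vial runs over rows 152–228 at column 319, with the lines at rows ~180 and ~202. The bubble sits at ~row 179, shifted towards the pivot, and the knob is at (319,345). I'll measure the shift numerically.

```bash
cat >> h.py <<'E'
def vial(c,cen,ax,name):
    """rectified strip, 8 px/mm, of the vial top (z=88) about cen along ax(deg); mean profile"""
    k,im=snap(c,name+"_raw"); a=np.radians(ax); u=np.array([np.cos(a),np.sin(a)]); v=np.array([-u[1],u[0]])
    X,Y=np.meshgrid(np.arange(-40,40,.125),np.arange(-8,8,.125))
    P=np.stack([cen[0]+X*u[0]+Y*v[0],cen[1]+X*u[1]+Y*v[1],np.full_like(X,88)],-1)-k["xyz"]
    q=P@k["attitude"]; mu=(k["cx"]-k["fx"]*q[...,0]/q[...,2]).astype(np.float32); mv=(k["cy"]+k["fy"]*q[...,1]/q[...,2]).astype(np.float32)
    s=cv2.remap(im,mu,mv,cv2.INTER_CUBIC); cv2.imwrite(f"pics/{name}.png",s[:,:,::-1])
    p=s[48:80].mean(0).reshape(80,8,3).mean(1)   # 1 mm bins
    return s,p
E
python3 - <<'E'
from h import *
s,p=vial("wrist",(584.4,75),72.3,"v1")
for i in range(0,80): print(i-40,p[i].round().astype(int).tolist(),end=";")
E
```

```text
-40 [208, 210, 210];-39 [208, 210, 210];-38 [207, 210, 210];-37 [208, 210, 210];-36 [208, 210, 210];-35 [208, 210, 211];-34 [210, 213, 213];-33 [165, 168, 169];-32 [114, 115, 120];-31 [111, 124, 93];-30 [120, 149, 68];-29 [146, 183, 72];-28 [160, 200, 75];-27 [159, 199, 75];-26 [158, 198, 75];-25 [159, 198, 75];-24 [158, 198, 75];-23 [159, 199, 75];-22 [159, 199, 75];-21 [158, 198, 74];-20 [159, 198, 75];-19 [158, 198, 74];-18 [158, 198, 74];-17 [158, 198, 74];-16 [158, 198, 74];-15 [158, 198, 74];-14 [157, 198, 74];-13 [158, 198, 75];-12 [161, 204, 74];-11 [137, 168, 76];-10 [80, 82, 80];-9 [148, 183, 75];-8 [160, 202, 73];-7 [158, 198, 74];-6 [157, 197, 73];-5 [157, 197, 73];-4 [157, 197, 73];-3 [156, 197, 73];-2 [156, 197, 73];-1 [157, 197, 73];0 [156, 197, 73];1 [156, 197, 73];2 [156, 197, 72];3 [156, 194, 77];4 [176, 190, 143];5 [202, 208, 185];6 [204, 208, 190];7 [204, 209, 189];8 [204, 208, 189];9 [203, 208, 189];10 [203, 208, 189];11 [203, 208, 190];12 [202, 207, 185];13 [189, 196, 171];14 [159, 176, 122];15 [153, 192, 72];16 [155, 196, 72];17 [154, 195, 73];18 [154, 194, 72];19 [154, 194, 72];20 [154, 195, 72];21 [154, 194, 73];22 [154, 195, 73];23 [154, 194, 73];24 [154, 194, 73];25 [154, 194, 73];26 [153, 193, 72];27 [153, 195, 68];28 [151, 180, 93];29 [186, 189, 190];30 [209, 211, 213];31 [207, 210, 210];32 [207, 209, 209];33 [207, 209, 210];34 [207, 210, 210];35 [208, 210, 210];36 [208, 210, 210];37 [207, 210, 210];38 [207, 210, 210];39 [208, 210, 210];
```

The far line is at -9.6 mm, so the vial middle is at about -0.6. The bubble's centre is at about +9.4, a shift of about 10 mm, which needs about 1.67 rad (95°) clockwise. I'll go above the knob.

>>> {"fn": "send_rows", "kwargs": {
  "motion": [
    [0,0,0,0.04,-8],
    [0,0.01,0,0.08,-16],
    [0,0.02,0,0.12,-24],
    [0,0.03,0,0.147,-32],
    [0,0.03,0,0.147,-40],
    [0,0.03,0,0.147,-48],
    [0,0.03,0,0.147,-48],
    [0,0.03,0,0.147,-48]
  ]
}}

```text
time: 8.2
position: [536.9, -67.1, 177.1]
eef_rot: [[-0.0, 0.866, 0.5], [-0.0, 0.5, -0.866], [-1.0, -0.0, -0.0]]
wrist_force: [0.9, -0.0, -0.5]
width: 85.4
```

Run:
```python
from h import *
k,im=snap("wrist","w4")
for p,r,c in rect("wrist","knob",85)[:2]: print(p,r,c)
print([(d["xyz"],d["p"]) for d in models.boxes_of("wrist","knob_top")])
snap("top","t4")
print([(d["xyz"],d["p"]) for d in models.boxes_of("top","knob_top")])
go((536.5,-67,80),30)
```

```text
0.9 ((538.4469604492188, -63.95399856567383), (39.152523040771484, 41.37521743774414), 34.11809158325195) [318.16071429 199.76190476]
[([535.1, -62.9, 88.0], 0.87), ([569.5, 35.4, 62.1], 0.22)]
[]
t 8.45 pos [537.  -67.  177.3] yaw 30.1 F [ 0.5 -0.5 -0.4] w 85.3 -> shift [ 0.0973 -0.0004 -0.0003] roll 0.1
```

View pics/w4.png

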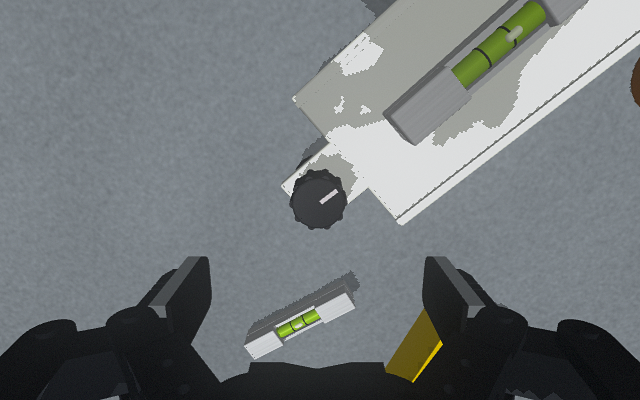

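The wrist view shows the knob top's disc centred near pixel (319,200), with its white mark pointing up-right and the bubble still towards the pivot end.

Run:
```python
from h import *
for uv in [(319,200),(319,198)]: print(ray("wrist",uv,87))
p=ray("wrist",(319,199),87); go((p[0],p[1],75),30)
```

```text
[538.59494673 -63.1423372   87.        ]
[537.8861955  -61.92660539  87.        ]
t 8.45 pos [537.  -67.  177.3] yaw 30.1 F [ 0.5 -0.5 -0.4] w 85.3 -> shift [ 0.1023  0.0033 -0.0033] roll 0.1
```

>>> {"fn": "send_rows", "kwargs": {
  "motion": [
    [0,0.04,0.002,-0.003,0],
    [0,0.08,0.002,-0.003,0],
    [0,0.105,0.002,-0.003,0],
    [0,0.112,0.002,-0.003,0],
    [0,0.112,0.002,-0.003,0],
    [1,0.112,0.002,-0.003,0],
    [1,0.112,0.002,-0.003,0],
    [1,0.112,0.002,-0.003,0],
    [1,0.112,0.002,-0.003,0],
    [1,0.112,0.002,-0.003,0]
  ],
  "squeeze": 30
}}

```text
time: 9.45
position: [537.2, -64.4, 66.7]
eef_rot: [[0.001, 0.865, 0.502], [-0.002, 0.502, -0.865], [-1.0, -0.0, 0.002]]
wrist_force: [-4.5, -2.8, 6.1]
width: 36.1
```

>>> {"fn": "send_rows", "kwargs": {
  "motion": [
    [1,0,0,0,8],
    [1,-0.001,0,0,16],
    [1,-0.001,0,0,24],
    [1,-0.002,0,0,32],
    [1,-0.002,0,0,40],
    [1,-0.003,0,0,48],
    [1,-0.003,0,0,56],
    [1,-0.003,0,0,64],
    [1,-0.004,0,0,72],
    [1,-0.004,0,0,80],
    [1,-0.005,0,0,88],
    [1,-0.005,0,0,92]
  ]
}}

```text
time: 10.65
position: [539.3, -64.2, 72.2]
eef_rot: [[0.006, 0.468, -0.884], [-0.001, -0.884, -0.468], [-1.0, 0.004, -0.005]]
wrist_force: [7.8, -3.1, 1.5]
width: 36.0
```

>>> {"fn": "send_rows", "kwargs": {
  "motion": [
    [1,0,0,0,0],
    [1,0,0,0,0],
    [1,0,0,0,0],
    [1,0,0,0,0],
    [1,0,0,0,0],
    [1,0,0,0,0],
    [1,0,0,0,0],
    [1,0,0,0,0],
    [1,0,0,0,0],
    [1,0,0,0,0],
    [1,0,0,0,0],
    [1,0,0,0,0]
  ]
}}

```text
time: 11.85
position: [539.4, -64.2, 72.2]
eef_rot: [[0.007, 0.472, -0.882], [-0.001, -0.882, -0.472], [-1.0, 0.004, -0.005]]
wrist_force: [7.0, -2.0, 1.3]
width: 35.8
```

Run:
```python
from h import *
go((0,0,0))
snap("wrist","w5"); s,p=vial("top",(583,73),72.3,"v5")
a=cv2.imread("pics/w5.png"); b=cv2.resize(cv2.imread("pics/v5_raw.png")[180:275,240:370],(274,200),interpolation=cv2.INTER_CUBIC)
a[:200,:274]=b; cv2.imwrite("pics/c5.png",a)
print([(i-40,p[i].round().astype(int).tolist()) for i in range(0,80,2)])
```

```text
t 11.85 pos [539.4 -64.2  72.2] yaw -61.8 F [ 7.  -2.   1.3] w 35.8 -> shift [ 0.0686 -0.3114  0.4456] roll 0
[(-40, [122, 123, 125]), (-38, [122, 123, 125]), (-36, [122, 122, 126]), (-34, [122, 123, 128]), (-32, [114, 117, 113]), (-30, [96, 108, 76]), (-28, [83, 105, 37]), (-26, [85, 109, 35]), (-24, [86, 110, 40]), (-22, [86, 109, 37]), (-20, [86, 110, 37]), (-18, [86, 109, 38]), (-16, [86, 109, 38]), (-14, [86, 109, 38]), (-12, [77, 98, 33]), (-10, [66, 83, 27]), (-8, [69, 86, 32]), (-6, [93, 111, 56]), (-4, [107, 120, 79]), (-2, [114, 124, 94]), (0, [119, 128, 102]), (2, [116, 125, 99]), (4, [108, 121, 83]), (6, [91, 109, 54]), (8, [73, 93, 32]), (10, [71, 91, 31]), (12, [82, 105, 36]), (14, [88, 113, 40]), (16, [87, 111, 39]), (18, [86, 109, 39]), (20, [88, 111, 41]), (22, [87, 111, 40]), (24, [86, 110, 38]), (26, [85, 110, 33]), (28, [86, 105, 46]), (30, [98, 107, 85]), (32, [115, 115, 117]), (34, [120, 120, 125]), (36, [120, 120, 125]), (38, [121, 121, 124])]
```

View pics/c5.png

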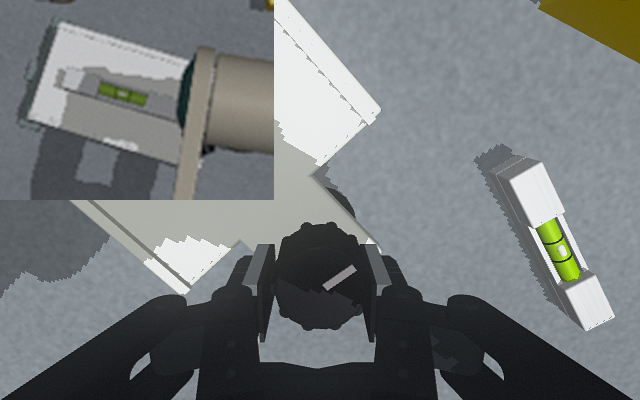

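The inset from the top camera shows the bubble between the lines: bubble centre ~+0.3 mm, line dips at about -9.5 and +9.3. The wrist view shows the knob still held. I'll release, back off, and check from above the level.

>>> {"fn": "send_rows", "kwargs": {
  "motion": [
    [0,0,0,0,0],
    [0,0,0,0,0],
    [0,0,0,0,0],
    [0,0,0,0,0],
    [0,-0.03,0,0,0],
    [0,-0.07,0,0,0],
    [0,-0.11,0,0,0],
    [0,-0.13,0,0,0],
    [0,-0.13,0,0,0]
  ]
}}

```text
time: 12.85
position: [538.5, -63.8, 204.2]
eef_rot: [[0.007, 0.472, -0.881], [-0.001, -0.881, -0.472], [-1.0, 0.004, -0.005]]
wrist_force: [0.4, 0.4, 0.2]
width: 85.6
```

Run:
```python
from h import *
go((583,73,200),-17.5)
# pressing point: pivot-side block, 52 mm beyond the middle of the level
a=np.radians(72.3); go((584+50*np.cos(a),74.5+50*np.sin(a),200),-17.5)
s,p=vial("top",(583,73),72.3,"v6")
print([(i-40,p[i].round().astype(int)[[0,2]].tolist()) for i in range(24,56)])
```

```text
t 12.85 pos [538.5 -63.8 204.2] yaw -61.8 F [0.4 0.4 0.2] w 85.6 -> shift [ 0.0044 -0.0996 -0.1038] roll -44.3
t 12.85 pos [538.5 -63.8 204.2] yaw -61.8 F [0.4 0.4 0.2] w 85.6 -> shift [ 0.0044 -0.1352 -0.1413] roll -44.3
[(-16, [89, 41]), (-15, [89, 40]), (-14, [88, 39]), (-13, [86, 39]), (-12, [81, 37]), (-11, [75, 34]), (-10, [68, 29]), (-9, [65, 28]), (-8, [71, 34]), (-7, [81, 43]), (-6, [94, 57]), (-5, [105, 72]), (-4, [111, 85]), (-3, [117, 97]), (-2, [122, 105]), (-1, [123, 108]), (0, [124, 110]), (1, [124, 110]), (2, [123, 105]), (3, [122, 101]), (4, [118, 94]), (5, [108, 79]), (6, [93, 59]), (7, [78, 41]), (8, [68, 30]), (9, [65, 28]), (10, [67, 31]), (11, [74, 34]), (12, [83, 38]), (13, [89, 40]), (14, [90, 40]), (15, [88, 38])]
```

>>> {"fn": "send_rows", "kwargs": {
  "motion": [
    [1,0,-0.03,-0.03,-8],
    [1,0,-0.06,-0.06,-16],
    [1,0,-0.09,-0.09,-24],
    [1,0,-0.12,-0.12,-32],
    [1,0,-0.135,-0.141,-40],
    [1,0,-0.135,-0.141,-44],
    [1,0.03,-0.135,-0.141,-44],
    [1,0.06,-0.135,-0.141,-44],
    [1,0.06,-0.135,-0.141,-44],
    [1,0.06,-0.135,-0.141,-44]
  ],
  "squeeze": 20
}}

```text
time: 13.9
position: [597.0, 121.9, 139.0]
eef_rot: [[-0.003, 0.952, -0.306], [-0.001, -0.306, -0.952], [-1.0, -0.003, 0.001]]
wrist_force: [0.7, 0.1, 0.9]
width: 0.4
```

Run:
```python
from h import *
a=np.radians(72.3); go((584+50*np.cos(a),74.5+50*np.sin(a),97),-17.7)
snap("wrist","w7"); snap("side","s7")
b=cv2.imread("pics/s7.png"); u=proj("side",(590,90,90)).astype(int); b=cv2.resize(b[u[1]-75:u[1]+75,u[0]-80:u[0]+80],None,fx=3,fy=3,interpolation=cv2.INTER_CUBIC)
a=cv2.imread("pics/w7.png"); cv2.imwrite("pics/c7.png",np.vstack([cv2.resize(a,(480,300)),b[:300]]) if 0 else np.hstack([cv2.resize(b,(320,300)),cv2.resize(a,(480,300))]))
for p,r,c in rect("wrist","level",92)[:2]: print(p,r,c)
```

```text
t 13.9 pos [597.  121.9 139. ] yaw -17.8 F [0.7 0.1 0.9] w 0.4 -> shift [ 0.042   0.0022 -0.001 ] roll -0.1
0.94 ((602.8692016601562, 128.43101501464844), (48.81428909301758, 26.69986343383789), 72.17903900146484) [318.98832685 212.63424125]
```

View pics/c7.png

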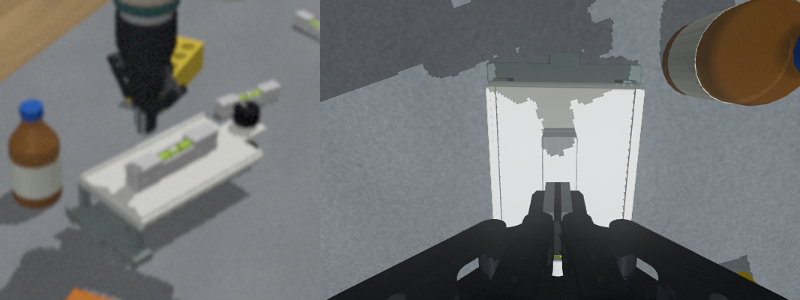

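The shut fingers are above the pivot-side end block, in line with the level, and both views agree. I'll descend carefully.

>>> {"fn": "send_rows", "kwargs": {
  "motion": [
    [1,0.02,0.002,0,0],
    [1,0.035,0.002,0,0],
    [1,0.04,0.002,0,0],
    [1,0.042,0.002,0,0],
    [1,0.042,0.002,0,0],
    [1,0.042,0.002,0,0]
  ]
}}

```text
time: 14.65
position: [600.0, 121.5, 99.2]
eef_rot: [[0.001, 0.952, -0.306], [0.0, -0.306, -0.952], [-1.0, 0.001, -0.001]]
wrist_force: [0.8, -0.1, -0.0]
width: 0.2
```

>>> {"fn": "send_rows", "kwargs": {
  "motion": [
    [1,0.001,0,0,0],
    [1,0.002,0,0,0],
    [1,0.003,0,0,0],
    [1,0.003,0,0,0],
    [1,0.003,0,0,0]
  ]
}}

```text
time: 15.15
position: [599.6, 121.4, 95.2]
eef_rot: [[-0.0, 0.952, -0.306], [-0.0, -0.306, -0.952], [-1.0, -0.0, 0.0]]
wrist_force: [0.4, 0.5, 0.6]
width: -0.2
```

>>> {"fn": "send_rows", "kwargs": {
  "motion": [
    [1,0.001,0,0,0],
    [1,0.0015,0,0,0],
    [1,0.0015,0,0,0],
    [1,0.0015,0,0,0]
  ]
}}

```text
time: 15.55
position: [599.7, 121.4, 94.0]
eef_rot: [[0.0, 0.952, -0.306], [-0.0, -0.306, -0.952], [-1.0, 0.0, -0.0]]
wrist_force: [-0.2, -0.4, 1.6]
width: -0.0
```

>>> {"fn": "send_rows", "kwargs": {
  "motion": [
    [1,0.0005,0,0,0],
    [1,0.0005,0,0,0],
    [1,0.0005,0,0,0]
  ]
}}

```text
time: 15.85
position: [599.7, 121.4, 93.9]
eef_rot: [[0.001, 0.952, -0.306], [-0.0, -0.306, -0.952], [-1.0, 0.001, -0.0]]
wrist_force: [-2.6, -0.1, 6.1]
width: 0.3
```

>>> {"fn": "send_rows", "kwargs": {
  "motion": [
    [1,0.0003,0,0,0],
    [1,0.0005,0,0,0],
    [1,0.0005,0,0,0],
    [1,0.0005,0,0,0],
    [1,0.0005,0,0,0],
    [1,0.0005,0,0,0],
    [1,0.0005,0,0,0],
    [1,0.0005,0,0,0],
    [1,0.0005,0,0,0],
    [1,0.0005,0,0,0]
  ]
}}

```text
time: 16.85
position: [599.8, 121.3, 93.9]
eef_rot: [[0.001, 0.952, -0.306], [-0.0, -0.306, -0.952], [-1.0, 0.001, -0.0]]
wrist_force: [-3.1, -0.7, 6.8]
width: 0.2
```

Run:
```python
from h import *
go((0,0,0))
s,p=vial("side",(583,73),72.3,"v8")
print([(i-40,p[i].round().astype(int)[[0,2]].tolist()) for i in range(24,56)])
u=proj("side",(583,73,88)).astype(int); b=cv2.imread("pics/v8_raw.png")[u[1]-25:u[1]+25,u[0]-40:u[0]+40]
cv2.imwrite("pics/c8.png",cv2.resize(b,None,fx=8,fy=8,interpolation=cv2.INTER_CUBIC))
go((0,0,0))
```

```text
t 16.85 pos [599.8 121.3  93.9] yaw -17.8 F [-3.1 -0.7  6.8] w 0.2 -> shift [ 0.0934 -0.5339  0.2991] roll 0
[(-16, [149, 85]), (-15, [147, 86]), (-14, [144, 86]), (-13, [139, 84]), (-12, [134, 82]), (-11, [130, 80]), (-10, [127, 80]), (-9, [127, 83]), (-8, [131, 91]), (-7, [137, 102]), (-6, [146, 115]), (-5, [155, 129]), (-4, [163, 142]), (-3, [170, 151]), (-2, [175, 158]), (-1, [179, 161]), (0, [180, 161]), (1, [179, 158]), (2, [177, 154]), (3, [174, 150]), (4, [171, 145]), (5, [167, 139]), (6, [162, 131]), (7, [156, 121]), (8, [150, 111]), (9, [146, 101]), (10, [145, 95]), (11, [146, 91]), (12, [148, 89]), (13, [150, 88]), (14, [152, 88]), (15, [152, 87])]
t 16.9 pos [599.8 121.3  93.9] yaw -17.8 F [-3.4  0.   7.2] w 0.4 -> shift [ 0.0934 -0.534   0.2991] roll 0
```

View pics/c8.png

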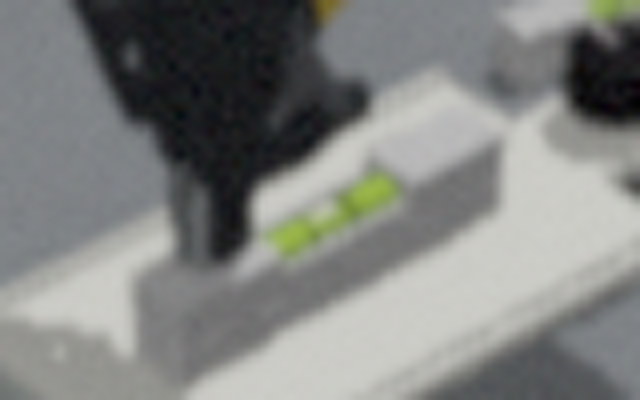

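The side view shows the fingers on the end block and the bubble between the lines. The push is about 7 N, so I'll add a little to get about 10 N.

>>> {"fn": "send_rows", "kwargs": {
  "motion": [
    [1,0.0003,0,0,0],
    [1,0.0005,0,0,0],
    [1,0.0005,0,0,0],
    [1,0.0005,0,0,0],
    [1,0.0005,0,0,0],
    [1,0.0005,0,0,0],
    [1,0.0005,0,0,0],
    [1,0.0005,0,0,0],
    [1,0.0005,0,0,0],
    [1,0.0005,0,0,0]
  ]
}}

```text
time: 17.9
position: [599.9, 121.3, 93.9]
eef_rot: [[0.001, 0.952, -0.306], [-0.0, -0.306, -0.952], [-1.0, 0.001, -0.0]]
wrist_force: [-4.4, -0.9, 10.0]
width: -0.1
```

Run:
```python
from h import *
go((0,0,0))
for c in ("side","top"):
    s,p=vial(c,(583,73),72.3,"v9"+c); print(c,[(i-40,p[i].round().astype(int)[[0,2]].tolist()) for i in range(26,54,2)])
go((0,0,0))
```

```text
t 17.9 pos [599.9 121.3  93.9] yaw -17.8 F [-4.4 -0.9 10. ] w -0.1 -> shift [ 0.0931 -0.5341  0.2991] roll 0
side [(-14, [147, 87]), (-12, [137, 82]), (-10, [129, 79]), (-8, [131, 88]), (-6, [144, 108]), (-4, [161, 134]), (-2, [173, 152]), (0, [178, 158]), (2, [177, 154]), (4, [170, 146]), (6, [158, 130]), (8, [146, 109]), (10, [144, 95]), (12, [148, 90])]
top [(-14, [134, 62]), (-12, [122, 58]), (-10, [104, 49]), (-8, [106, 53]), (-6, [131, 73]), (-4, [120, 76]), (-2, [84, 63]), (0, [71, 65]), (2, [102, 91]), (4, [133, 119]), (6, [148, 132]), (8, [147, 130]), (10, [145, 128]), (12, [144, 127])]
t 18.0 pos [599.9 121.3  93.9] yaw -17.8 F [-4.7 -1.   9.1] w 0.2 -> shift [ 0.0931 -0.5341  0.2991] roll 0
```

The push is steady at about 10 N and the bubble hasn't moved (side view). I'm handing in.

```bash
python3 -c "
from cell import manip
print(manip.job_done())"
```

```text
the job is handed in; nothing more can be done
None
```

I handed the job in at about 18 s, still pressing, with the bubble between the lines; no verdict was reported.

- **Level:** I picked the largest of the three levels (about 151 mm long) and laid it lengthwise on the middle of the plate. After release, the wrist camera put it within about 2° of the plate's axis and roughly 5 mm from the plate centre.
- **Foot knob:** The bubble started about 10 mm towards the pivot end. I turned the knob about 92° clockwise, which brought it to about 0.3 mm of the middle as seen by the top camera. It stayed there after I let go of the knob.
- **Press:** The shut fingers push on the pivot-side end block with 9–10 N, plus about 4–5 N sideways. With the level's weight, that is about 12 N on the plate.

**Last checks:** While pressing, the side camera still showed the bubble between the lines, but its view was blurred, so the position is good to about 1 mm. The top camera's last check was no use because the gripper hid the vial. I never touched the rack, bottle or tip box, but I did not measure their positions again at the end.

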